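Bring a developed test cassette under the reading magnifier

ROBOT

A 6-joint arm with a two-finger parallel gripper is mounted at the origin on the work surface; the furniture and walls round the work are solid. World frame = base frame: x ahead of the robot, y to its left, z up, the work surface at z = 0. Lengths are in m, angles in rad, forces in N, time in s.
With the tool pointing down it reaches from about 0.3 to 0.875 m from the base axis. Payload 6.4 kg.
Tool frame: the origin (TCP) lies at the very end of the fingers, on their centre line; the grasp point (between the pads) lies 19 mm behind it (ctrl.hold_point_z is the distance from the TCP to the grasp point, in m); y points along the fingers, x is the direction in which the jaws open and shut, and the axes are right-handed (so a half turn about y gives the same grasp; the last joint's range is limited). The gripper opens to 85 mm and grips with 20 to 120 N. Pads are 22 mm wide; open, the fingers measure 114 mm over their backs; the gripper's body (76 mm by 85 mm) begins 54 mm behind the grasp point. The pads swing forward as they close: fully open they stand 13 mm farther back than shut.
Start: joints at [-1.387, 0.181, 1.607, -0, 1.354, -0.206], TCP at [0.219, -0.532, 0.231] pointing down, gripper open.
Joint ranges: [-2.99, 2.99], [-0.89, 2.07], [0.3, 2.58], [-1.14, 4.28], [0, 2.63], [-3.12, 3.12]. Speed limits (rad/s): [2.57, 2.57, 3.01, 3.14, 3.14, 3.14].

INTERFACE

Orientations are given as a unit quaternion [w, x, y, z].
In Python, from bench import ctrl, imaging gives the robot as it stands.
- The arm moves only by the shell command python3 -m jog 'ROWS'. ROWS is JSON, a list of rows, each a list of 3 entries, a list of its own where there are three numbers: the shift along the tool's x, y, z in cm, then the turn, a rotation vector about the tool's x, y, z in rad, then the finger opening in cm, from 0 to 8.54. A call has 1 to 12 rows; each row shifts and turns the pose as measured when the row begins, along the tool's axes as they then stand; what a row does not reach is not made up. A row lasts 1/12 s, in which the tool goes at most 41.7 mm and 7.16 degrees, less where a joint would pass 70% of its speed; a pose out of reach is approached as far as the arm can. A call is refused whole if a number of a shift passes 4.17 or a number of a turn 0.125, either way. A call with a gripper value outside its range is refused whole. The fingers move at their own pace and stop on an object; the grip force is fixed at half the most. Time passes only in rows, so rows that do not move let the fingers close. It gives the time, the measured TCP pose, the force and the opening at its end, in the units of the state.
- ctrl.get_obs(): the state, without advancing time (a new reading comes with each control period).
- imaging.camera(name): name is "side" or "top"; returns a dict with "frame" (480x640x3 uint8, red, green, blue), "depth" (480x640 float32, m along the optical axis (not along the pixel's ray), 0 where there is no reading), "K" (3x3 intrinsics, pixels), "k1" (the pictures are not rectified: a ray, as slopes to the right and down, at radius r is drawn at 1 + k1 r^2 times it, then the intrinsics apply), "R" (3x3) and "t" (3): a world point X has camera coordinates R X + t. Camera axes: x right, y down, z forward; pixel columns grow to the right and rows downward; lengths in m; the calibration is good to about 2 mm. A picture is of the moment at which its call begins.
- ctrl.hand_in(): hands the job in, once; it reports no verdict.
The state is a dict: "time_s": time; "q": joint angles; "dq": joint speeds; "joint_efforts": joint torques, N m; "eef_pos": TCP position; "eef_rot": TCP orientation; "wrist_force": force on the tool from outside, world axes, zero at the start; "torque": the same for the moment, N m; "opening": opening from 0.0 (shut) to 1.0 (fully open).
Only numpy, scipy, OpenCV 4.12 (cv2) and the standard library are available. Lean on these libraries where they do the work, as an engineer would, in place of code of your own. Each camera call takes 0.05 s, during which the arm holds its last target. There are 200 camera calls.

TASK

The rapid test in the tray of the reading stand has developed: bring it under the magnifier. With closed fingertips press down the thumb pad in the middle of the carriage to free its brake and, keeping it pressed, push the carriage along the rail until the tray's nose rests against the magnifier's stop; then let the pad spring back up so the brake holds it there. Never drag the carriage with its brake on, don't pick anything up, leave the cassette lying in its tray, don't shift the clamped magnifier, and leave everything else where it stands.

Things in the scene. Friction and masses are not known exactly. Their poses are not given: they have to be found in the camera images.
- reading_stand: Bench reading stand, fixed: grey base plate 74 x 400 mm with an aluminium rail along its length, rail top 26 mm above the worktop. Origin: middle of its underside, on the worktop. Its y axis runs along the rail, from the loading end towards the magnifier; its z axis is up. It stands at differing places and yaws.
- carriage (a joint): Carriage on the rail, a dark block 72 mm long and 58 mm wide, its top 45 mm above the worktop, with a white cassette tray 30 mm wide reaching from it towards the magnifier. Value in m: 0 at the loading end, where it starts, growing towards the magnifier. The pad is at its middle; the tray's nose is 125 mm ahead of the pad's middle. Freed, it slides with about 1 N; braked (pad up), it resists with about 18 N.
- brake_pad (a joint): Black ribbed thumb pad on the middle of the carriage, 46 mm across the rail and 40 mm along it, with a 3 mm high ridge at each end (32 mm clear between the ridges). Value in m: 0 up (brake on), 0.005 fully down. A spring lifts it: about 6 N to start it moving, 10 N fully down. The brake is free from about 1 mm down on. It rides along with the carriage.
- pad_top (a point): Middle of the pad's upper face, between the ridges, 57.5 mm above the worktop when up. Room for closed fingers: the ridges are the only raised parts; the magnifier's ring begins 53 mm from the pad's middle when the tray is at the stop.
- tray_nose (a point): Middle of the front face of the cassette tray, 32 mm above the worktop: the face that meets the stop.
- magnifier (a joint): Magnifier on a saddle clamped to the rail at differing places. Value in m along the rail, growing away from the loading end. It slips only above about 60 N and shall not be shifted.
- stop_face (a point): Middle of the stop: the rubber bumper on the magnifier saddle's face towards the tray, 32 mm above the worktop, facing the loading end.
- lens_centre (a point): Centre of the magnifier's round lens (ring 64 mm across, its top 75 mm above the worktop), 40 mm from the stop face towards the loading end; the ring hangs free over the rail and the tray passes under it.
- cassette_centre (a point): Centre of the white test cassette (20 x 70 x 5 mm) that lies loose in the tray's pocket (about 1.5 mm play), 85 mm ahead of the pad's middle.
- buffer_bottle: White dropper bottle with a blue cap, 30 mm wide, 78 mm high, standing on the robot's side of the rail, 80 to 90 mm from the rail's middle line. Origin: centre of its underside.
- timer: Bench timer 62 x 66 x 18 mm lying on the robot's side of the rail. Origin: centre of its underside.
- used_cassette: Another cassette, 20 x 70 x 5 mm, lying on the worktop on the robot's side of the rail. Origin: centre of its underside.
- marker: Marker pen, 135 mm long, 17 mm thick, lying on the far side of the rail, about 68 mm from its middle line. Origin: centre of its underside.
Mind the look-alikes: they are no part of the job. Leave any green look-alike of the part that bears cassette_centre alone.

How it is judged:
By the outcome, as a careful person would: the job done as asked, in the order asked, and still so for the second after the job is handed in, with the robot touching nothing.
It also fails if it takes over 32 s, if anything falls off the work surface, if the arm or the gripper's body presses on something with over 40 N, if the wrist force passes 120 N, or if a joint passes its speed limit or range.

## Working session

There is one attempt and no reset: what is moved stays moved. The work goes in short steps, Python scripts to look and compute and a shell command to move; the robot and the scene stay as the last step left them, time stands still between calls to the robot, and variables do not carry over. Pictures are saved under pics/ and viewed, about 8 in all and at most 12, crops included, and the job is handed in when it is done.

```bash
mkdir -p pics; cat > h.py <<'E'
import numpy as np, cv2
from bench import ctrl, imaging
def rays(c,uv):
    K=c["K"];d=np.array([[(u-K[0,2])/K[0,0],(v-K[1,2])/K[1,1]] for u,v in uv]);s=d.copy()
    for _ in range(20): s=d/(1+c["k1"]*(s**2).sum(1,keepdims=True))
    return np.c_[s,np.ones(len(s))]
def atz(c,uv,z):
    z=np.broadcast_to(z,len(uv)); r=rays(c,uv)@c["R"]; o=-c["R"].T@c["t"]
    return o+r*((z-o[2])/r[:,2])[:,None]
def dep(c,uv):
    r=rays(c,uv); d=np.array([c["depth"][int(round(v)),int(round(u))] for u,v in uv])
    return (r*d[:,None]-c["t"])@c["R"]
def cloud(c):
    vv,uu=np.mgrid[0:480,0:640]; uv=np.c_[uu.ravel(),vv.ravel()].astype(float)
    K=c["K"];d=(uv-K[:2,2])/[K[0,0],K[1,1]];s=d.copy()
    for _ in range(20): s=d/(1+c["k1"]*(s**2).sum(1,keepdims=True))
    r=np.c_[s,np.ones(len(s))]
    return ((r*c["depth"].reshape(-1,1)-c["t"])@c["R"]).reshape(480,640,3)
def shot(n,f):
    c=imaging.camera(n); cv2.imwrite(f,c["frame"][:,:,::-1]); return c
E
python3 - <<'E'
from h import *
import pickle
for n in("top","side"):
    c=shot(n,f"pics/{n}0.png"); pickle.dump(c,open(n+"0.pkl","wb")); print(n,-c["R"].T@c["t"],c["R"][2])
o=ctrl.get_obs();print(o)
E
```

```text
top [0.34663821 0.03902243 0.92596083] [ 0.18838285 -0.01779195 -0.98193449]
side [ 0.43815575 -0.50288704  0.71149303] [ 0.08743059  0.64212412 -0.76159865]
{'time_s': 0.1, 'q': array([-1.38728683e+00,  1.81513277e-01,  1.60790500e+00,  2.73558930e-05,
        1.35379088e+00, -2.06255943e-01]), 'dq': array([-1.03501325e-04, -6.88460559e-04, -3.49914290e-03,  4.50416595e-04,
       -5.05871603e-05, -1.89342866e-05]), 'joint_efforts': array([ 6.68867360e-04, -4.45878017e+01, -3.52236021e+01, -2.74971662e-04,
        4.18320749e-03, -6.30895101e-06]), 'eef_pos': array([ 0.21843918, -0.53135823,  0.23044953]), 'eef_rot': array([ 0.58777487, -0.58694428,  0.39410381, -0.39331831]), 'wrist_force': array([-0.21172142,  0.00655924,  0.00543576]), 'torque': array([-0.04799111, -0.01972716,  0.01930258]), 'opening': 0.9948426867979415}
```

View pics/top0.png

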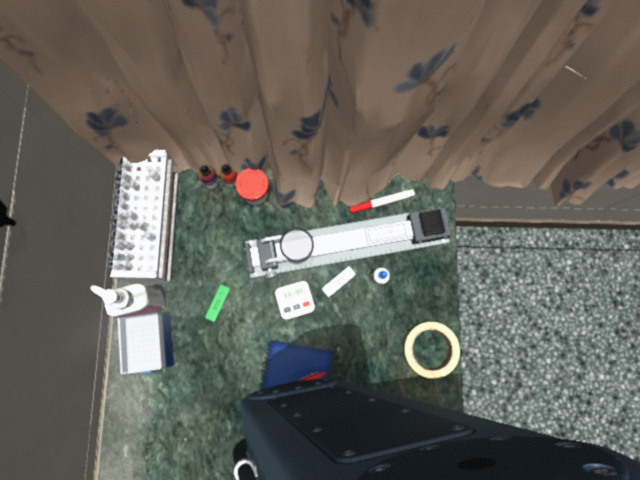

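View pics/side0.png

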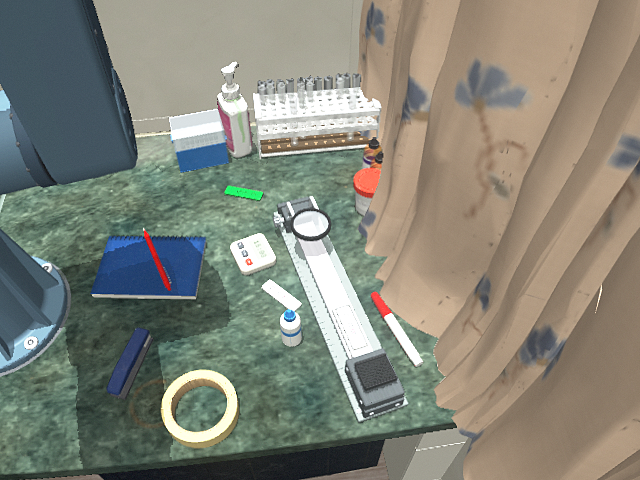

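The top view shows the carriage with its black pad at (432,223), the tray running left, the lens at (297,245) and the magnifier saddle at about (265,255). The side view shows the pad at (377,372) and the lens at (310,224). A curtain hangs close on the far side. The white cassette at (345,312) in the side view is in the tray. The loose white one at (281,294) and the green one at (244,193) are the look-alikes to leave alone.

```bash
python3 - <<'E'
from h import *
import pickle
T=pickle.load(open("top0.pkl","rb"));S=pickle.load(open("side0.pkl","rb"))
PT,PS=cloud(T),cloud(S)
ax=None
for n,c,P,box in(("top",T,PT,(405,200,460,250)),("side",S,PS,(340,340,410,415))):
    x0,y0,x1,y1=box; m=np.zeros((480,640),bool); m[y0:y1,x0:x1]=1
    g=c["frame"].max(2)
    m&=(P[...,2]>.052)&(P[...,2]<.066)&(g<90)
    q=P[m]; r=cv2.minAreaRect((q[:,:2]*1000).astype(np.float32)); print(n,"pad",m.sum(),q.mean(0),np.median(q[:,2]),r)
# lens ring: dark and z~.07
for n,c,P,box in(("top",T,PT,(270,220,325,270)),("side",S,PS,(280,200,340,250))):
    x0,y0,x1,y1=box; m=np.zeros((480,640),bool); m[y0:y1,x0:x1]=1
    m&=(P[...,2]>.064)&(P[...,2]<.085)&(c["frame"].max(2)<90)
    q=P[m]; e=cv2.minEnclosingCircle((q[:,:2]*1000).astype(np.float32)); print(n,"ring",m.sum(),e)
# base plate corners, rail; all points with z 3..15mm
for n,P in(("top",PT),("side",PS)):
    m=(P[...,2]>.02)&(P[...,2]<.05)&(abs(P[...,0]-.55)<.12)&(abs(P[...,1]+.03)<.22)
    q=P[m]; print(n,len(q), [np.round(q[:,i].min(),3) for i in(0,1)],[np.round(q[:,i].max(),3) for i in(0,1)])
    for lo,hi in((.08,.15),(.15,.25),(.25,.4),(.4,.6)):
        for ylo in(-.3,-.2,-.1,0,.1):
            m=(P[...,2]>lo)&(P[...,2]<hi)&(P[...,1]>ylo)&(P[...,1]<ylo+.1)&(P[...,0]>.35)
            if m.sum()>5: print("  far obst z",lo,hi,"y",ylo,"min x",np.round(np.percentile(P[m][:,0],[0,5]),3),m.sum())
print(dep(T,[(432,223),(297,245),(382,276),(270,252)]).round(3), dep(S,[(377,372),(310,224),(290,315)]).round(3))
for n,c,(x0,y0,x1,y1) in(("top",T,(235,195,465,285)),):
    cv2.imwrite("pics/crop1.png",cv2.resize(c["frame"][y0:y1,x0:x1,::-1],None,fx=3.4,fy=3.4,interpolation=cv2.INTER_CUBIC))
E
```

```text
top pad 509 [ 0.56092901 -0.19721326  0.05717341] 0.05716383655138768 ((561.2977294921875, -197.137939453125), (46.18083953857422, 39.981040954589844), 11.017993927001953)
side pad 762 [ 0.56035889 -0.20005455  0.05839593] 0.058418975653646024 ((560.4840698242188, -198.55308532714844), (46.16395568847656, 40.01348114013672), 11.105399131774902)
top ring 28 ((527.2009887695312, 65.83680725097656), 24.188411712646484)
side ring 292 ((509.8808288574219, 57.123077392578125), 32.093448638916016)
top 4916 [np.float64(0.44), np.float64(-0.244)] [np.float64(0.67), np.float64(0.19)]
  far obst z 0.08 0.15 y -0.3 min x [0.663 0.668] 919
  far obst z 0.08 0.15 y -0.2 min x [0.651 0.661] 946
  far obst z 0.08 0.15 y -0.1 min x [0.621 0.624] 958
  far obst z 0.08 0.15 y 0 min x [0.613 0.617] 967
  far obst z 0.08 0.15 y 0.1 min x [0.648 0.656] 923
  far obst z 0.15 0.25 y -0.3 min x [0.672 0.675] 1540
  far obst z 0.15 0.25 y -0.2 min x [0.65  0.657] 1236
  far obst z 0.15 0.25 y -0.1 min x [0.63  0.633] 1621
  far obst z 0.15 0.25 y 0 min x [0.623 0.625] 1615
  far obst z 0.15 0.25 y 0.1 min x [
[... 1013 characters left out ...]
far obst z 0.15 0.25 y -0.1 min x [0.629 0.632] 1930
  far obst z 0.15 0.25 y 0 min x [0.622 0.625] 2051
  far obst z 0.25 0.4 y -0.3 min x [0.673 0.675] 10978
  far obst z 0.25 0.4 y -0.2 min x [0.645 0.651] 10324
  far obst z 0.25 0.4 y -0.1 min x [0.633 0.634] 4376
  far obst z 0.25 0.4 y 0 min x [0.626 0.631] 4197
  far obst z 0.4 0.6 y -0.3 min x [0.681 0.685] 10989
  far obst z 0.4 0.6 y -0.2 min x [0.654 0.664] 16074
  far obst z 0.4 0.6 y -0.1 min x [0.641 0.645] 4527
  far obst z 0.4 0.6 y 0 min x [0.632 0.635] 1571
[[ 0.56  -0.198  0.056]
 [ 0.51   0.056  0.073]
 [ 0.455 -0.099  0.073]
 [ 0.501  0.107  0.044]] [[ 0.563 -0.198  0.056]
 [ 0.509  0.054  0.076]
 [ 0.459 -0.105  0.072]]
```

View pics/crop1.png

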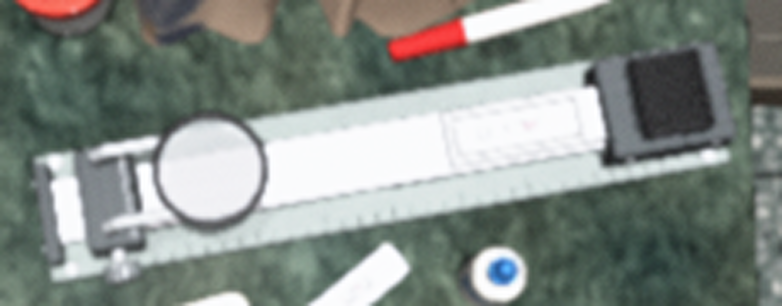

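Pad centre is about (0.561,-0.198), the lens about (0.510,0.0565), and the rail yaw about 11.2°, which gives roughly 0.174 m of travel. Tool y points down. I'll turn tool z along the rail so that the 22 mm finger width fits between the ridges.

```bash
python3 -m jog '[[[-1.5,0,3.7],[0,-0.125,0],0],[[-1,0,3.85],[0,-0.125,0],0],[[-0.5,0,3.95],[0,-0.125,0],0],[[0,0,4],[0,-0.125,0],0],[[0.5,0,3.95],[0,-0.125,0],0],[[1,0,3.9],[0,-0.125,0],0],[[1.4,0,3.7],[0,-0.125,0],0],[[1.9,0,3.5],[0,-0.125,0],0],[[2.3,0,3.25],[0,-0.125,0],0],[[2.7,0,2.9],[0,-0.125,0],0],[[3,0,2.5],[0,-0.125,0],0],[[3,0,2],[0,0,0],0]]'
cat > e.py <<'E'
from h import *
from scipy.spatial.transform import Rotation as Ro
import sys
pad=np.array([.561,-.198]); u=np.array([-np.sin(.1955),np.cos(.1955)])
o=ctrl.get_obs(); w,x,y,z=o["eef_rot"]; R=Ro.from_quat([x,y,z,w]).as_matrix()
Rt=np.c_[[u[1],-u[0],0],[0,0,-1],[u[0],u[1],0]]
p=o["eef_pos"]; d=p[:2]-pad
print("t",o["time_s"],"p",p.round(4),"along",(d@u).round(4),"right",(d@[u[1],-u[0]]).round(4),"open",round(o["opening"],3))
print("to pad top, tool cm",(R.T@(np.r_[pad,.0575]-p)*100).round(2),"turn",Ro.from_matrix(R.T@Rt).as_rotvec().round(3))
f=o["wrist_force"];print("F",f.round(2),"along",(f[:2]@u).round(2),"q",o["q"].round(2))
E
python3 e.py
```

```text
time_s: 1.1
eef_pos: [0.5626, -0.1889, 0.2253]
eef_rot: [0.706, -0.701, -0.069, 0.073]
wrist_force: [0.9, -1.2, -0.4]
opening: -0.003
t 1.1 p [ 0.5626 -0.1889  0.2253] along 0.0086 right 0.0033 open -0.003
to pad top, tool cm [-0.26 16.77 -0.96] turn [-0.006  0.006 -0.005]
F [ 0.94 -1.16 -0.38] along -1.32 q [-0.52  0.23  1.56  0.    1.36 -0.73]
```

```bash
python3 -m jog '[[[-0.2,3.5,-0.9],[0,0,0],0],[[0,3.5,0],[0,0,0],0],[[0,3,0],[0,0,0],0],[[0,2.5,0],[0,0,0],0],[[0,1.2,0],[0,0,0],0],[[0,0,0],[0,0,0],0]]'; python3 e.py; python3 - <<'E'
from h import *
a=shot("side","pics/s2.png")["frame"];b=shot("top","pics/t2.png")["frame"]
f=lambda i,x0,y0:cv2.resize(i[y0:y0+150,x0:x0+130,::-1],None,fx=3,fy=3,interpolation=cv2.INTER_CUBIC)
cv2.imwrite("pics/c2.png",np.hstack([f(a,310,290),f(b,370,140)]))
E
```

```text
time_s: 1.6
eef_pos: [0.5693, -0.1876, 0.0837]
eef_rot: [0.705, -0.701, -0.077, 0.077]
wrist_force: [0.2, 0.3, -0.8]
opening: 0.004
t 1.6 p [ 0.5693 -0.1876  0.0837] along 0.0086 right 0.0102 open 0.004
to pad top, tool cm [-1.04  2.61 -0.85] turn [-0.006  0.022  0.   ]
F [ 0.24  0.35 -0.77] along 0.29 q [-0.52  0.4   1.65  0.    1.09 -0.74]
```

View pics/c2.png

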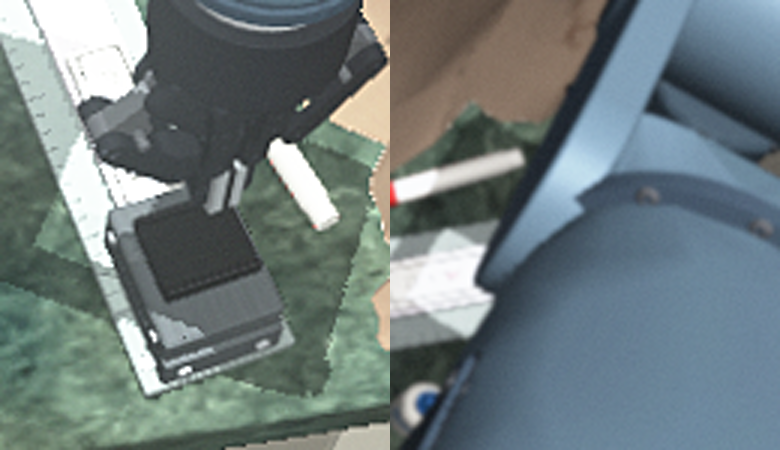

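The side crop shows the closed fingertips at about (215,210), above the far front corner of the pad and clear of it. That agrees with the computed offset, so I'll correct before going down.

```bash
python3 -m jog '[[[-0.6,0,-0.5],[0,0.01,0],0],[[-0.4,0,-0.4],[0,0.01,0],0],[[0,0,0],[0,0,0],0],[[0,0,0],[0,0,0],0]]'; python3 e.py
```

```text
time_s: 2.03
eef_pos: [0.5657, -0.2038, 0.0934]
eef_rot: [-0.703, 0.705, 0.073, -0.065]
wrist_force: [0.4, 0.6, -0.0]
opening: -0.001
t 2.0333 p [ 0.5657 -0.2038  0.0934] along -0.0066 right 0.0035 open -0.001
to pad top, tool cm [-0.39  3.59  0.67] turn [ 0.004 -0.001  0.011]
F [ 0.43  0.6  -0.02] along 0.5 q [-0.55  0.38  1.65  0.    1.09 -0.74]
```

```bash
python3 -m jog '[[[0,0,0],[0,0,0],0],[[0,0,0],[0,0,0],0]]';python3 -m jog '[[[0,0,0],[0,0,0],0],[[0,0,0],[0,0,0],0]]'; python3 e.py
```

```text
time_s: 2.2
eef_pos: [0.5667, -0.2052, 0.0958]
eef_rot: [-0.702, 0.706, 0.073, -0.063]
wrist_force: [-0.1, 0.4, -0.6]
opening: 0.004
time_s: 2.37
eef_pos: [0.5671, -0.2055, 0.0967]
eef_rot: [-0.701, 0.706, 0.074, -0.063]
wrist_force: [0.0, 0.3, 0.7]
opening: -0.001
t 2.3667 p [ 0.5671 -0.2055  0.0967] along -0.0085 right 0.0046 open -0.001
to pad top, tool cm [-0.52  3.9   0.88] turn [ 0.008 -0.003  0.015]
F [0.02 0.31 0.66] along 0.3 q [-0.55  0.38  1.65  0.    1.09 -0.74]
```

```bash
python3 -m jog '[[[-0.2,0.6,0.3],[0,0,0.01],0],[[-0.1,0.6,0.2],[0,0,0],0],[[-0.1,0.4,0.2],[0,0,0],0],[[0,0.2,0],[0,0,0],0],[[0,0,0],[0,0,0],0],[[0,0,0],[0,0,0],0],[[0,0,0],[0,0,0],0]]'; python3 e.py
```

```text
time_s: 2.95
eef_pos: [0.5606, -0.1973, 0.075]
eef_rot: [-0.702, 0.706, 0.069, -0.068]
wrist_force: [-0.0, -0.7, -0.1]
opening: -0.002
t 2.95 p [ 0.5606 -0.1973  0.075 ] along 0.0007 right -0.0002 open -0.002
to pad top, tool cm [ 0.02  1.75 -0.06] turn [ 0.006 -0.001  0.002]
F [-0.03 -0.69 -0.05] along -0.67 q [-0.54  0.4   1.67 -0.    1.06 -0.73]
```

Over the pad centre. Going down to contact gently.

```bash
python3 -m jog '[[[0,0.4,0],[0,0,0],0],[[0,0.4,0],[0,0,0],0],[[0,0.3,0],[0,0,0],0],[[0,0.2,0],[0,0,0],0],[[0,0.2,0],[0,0,0],0],[[0,0,0],[0,0,0],0]]'; python3 e.py;  python3 -m jog '[[[0,0.15,0],[0,0,0],0],[[0,0.15,0],[0,0,0],0],[[0,0.15,0],[0,0,0],0]]'; python3 e.py
```

```text
time_s: 3.45
eef_pos: [0.561, -0.1979, 0.0587]
eef_rot: [-0.702, 0.706, 0.069, -0.067]
wrist_force: [0.6, 0.2, 0.3]
opening: -0.001
t 3.45 p [ 0.561  -0.1979  0.0587] along 0.0001 right 0.0 open -0.001
to pad top, tool cm [-0.    0.12 -0.01] turn [ 0.007 -0.002  0.002]
F [0.56 0.21 0.33] along 0.1 q [-0.54  0.43  1.68 -0.    1.03 -0.73]
time_s: 3.7
eef_pos: [0.5613, -0.198, 0.0554]
eef_rot: [-0.701, 0.706, 0.07, -0.067]
wrist_force: [-3.9, 1.6, 7.0]
opening: -0.0
t 3.7 p [ 0.5613 -0.198   0.0554] along -0.0001 right 0.0003 open -0.0
to pad top, tool cm [-0.03 -0.21  0.01] turn [ 0.007 -0.002  0.003]
F [-3.94  1.64  6.95] along 2.38 q [-0.54  0.43  1.68 -0.    1.03 -0.73]
```

```bash
python3 -m jog '[[[0,0.2,0],[0,0,0],0],[[0,0.2,0],[0,0,0],0],[[0,0.2,0],[0,0,0],0]]'; python3 e.py;  python3 -m jog '[[[0,0.1,0],[0,0,0],0],[[0,0.1,0],[0,0,0],0]]'; python3 e.py
```

```text
time_s: 3.95
eef_pos: [0.5614, -0.1981, 0.0523]
eef_rot: [-0.701, 0.706, 0.069, -0.068]
wrist_force: [-8.5, 3.5, 21.0]
opening: -0.003
t 3.95 p [ 0.5614 -0.1981  0.0523] along -0.0001 right 0.0004 open -0.003
to pad top, tool cm [-0.04 -0.52  0.01] turn [ 0.007 -0.001  0.002]
F [-8.5   3.51 21.01] along 5.09 q [-0.54  0.44  1.68 -0.    1.02 -0.73]
time_s: 4.12
eef_pos: [0.5613, -0.1981, 0.0528]
eef_rot: [-0.701, 0.706, 0.069, -0.068]
wrist_force: [-3.9, 1.7, 9.5]
opening: 0.005
t 4.1167 p [ 0.5613 -0.1981  0.0528] along -0.0001 right 0.0003 open 0.005
to pad top, tool cm [-0.03 -0.47  0.01] turn [ 0.007 -0.001  0.001]
F [-3.9   1.71  9.53] along 2.43 q [-0.54  0.44  1.68 -0.    1.02 -0.73]
```

```bash
python3 -m jog '[[[0,0.12,0.2],[0,0,0],0],[[0,0.12,0.3],[0,0,0],0],[[0,0.12,0.4],[0,0,0],0],[[0,0.12,0.4],[0,0,0],0],[[0,0.12,0.4],[0,0,0],0]]'; python3 e.py
```

```text
time_s: 4.53
eef_pos: [0.5591, -0.1866, 0.0537]
eef_rot: [-0.698, 0.709, 0.07, -0.068]
wrist_force: [-3.3, -0.8, 8.9]
opening: 0.005
t 4.5333 p [ 0.5591 -0.1866  0.0537] along 0.0115 right 0.0004 open 0.005
to pad top, tool cm [-0.04 -0.36 -1.16] turn [ 0.016 -0.     0.001]
F [-3.29 -0.75  8.87] along -0.1 q [-0.52  0.42  1.7  -0.01  1.01 -0.71]
```

```bash
python3 -m jog '[[[0,0.15,0.4],[0.004,0,0],0],[[0,0.15,0.4],[0.004,0,0],0],[[0,0.15,0.4],[0.004,0,0],0],[[0,0.15,0.4],[0.004,0,0],0],[[0,0.15,0.4],[0.004,0,0],0],[[0,0.15,0.4],[0.004,0,0],0]]'; python3 e.py; python3 - <<'E'
from h import *
a=shot("side","pics/s3.png")["frame"]
cv2.imwrite("pics/c3.png",cv2.resize(a[180:430,260:430,::-1],None,fx=2.4,fy=2.4,interpolation=cv2.INTER_CUBIC))
E
```

```text
time_s: 5.03
eef_pos: [0.5555, -0.1685, 0.0527]
eef_rot: [-0.703, 0.705, 0.07, -0.069]
wrist_force: [-4.5, -1.3, 8.9]
opening: 0.002
t 5.0333 p [ 0.5555 -0.1685  0.0527] along 0.03 right 0.0003 open 0.002
to pad top, tool cm [-0.03 -0.47 -3.01] turn [0.003 0.001 0.001]
F [-4.45 -1.26  8.94] along -0.37 q [-0.5   0.41  1.71 -0.    1.01 -0.69]
```

View pics/c3.png

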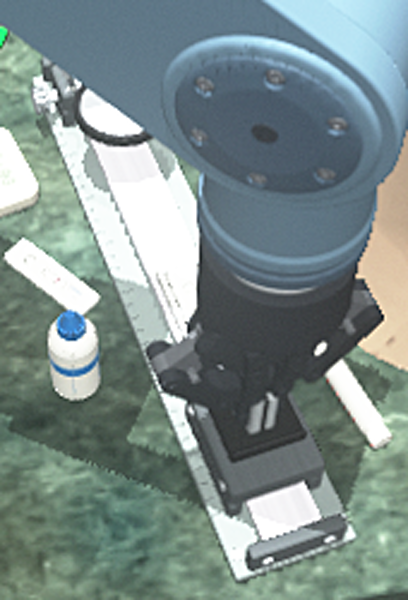

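The side crop shows the carriage riding along under the fingertips, with the rear rail end now exposed. The pad is down and the bottle is well clear. Continuing.

```bash
python3 -m jog '[[[0,0.14,0.5],[0.002,0,0],0],[[0,0.14,0.6],[0.002,0,0],0],[[0,0.14,0.6],[0.002,0,0],0],[[0,0.14,0.6],[0.002,0,0],0],[[0,0.14,0.6],[0.002,0,0],0],[[0,0.14,0.6],[0.002,0,0],0]]'; python3 e.py; python3 -m jog '[[[0,0.14,0.6],[0.002,0,0],0],[[0,0.14,0.6],[0.002,0,0],0],[[0,0.14,0.6],[0.002,0,0],0],[[0,0.14,0.6],[0.002,0,0],0],[[0,0.14,0.6],[0.002,0,0],0],[[0,0.14,0.5],[0.002,0,0],0]]'; python3 e.py
```

```text
time_s: 5.58
eef_pos: [0.5497, -0.1395, 0.0525]
eef_rot: [-0.703, 0.704, 0.07, -0.069]
wrist_force: [-5.0, -2.0, 10.7]
opening: -0.003
t 5.5833 p [ 0.5497 -0.1395  0.0525] along 0.0595 right 0.0003 open -0.003
to pad top, tool cm [-0.03 -0.49 -5.96] turn [0.001 0.001 0.001]
F [-5.01 -1.97 10.75] along -0.96 q [-0.46  0.39  1.75  0.    1.   -0.65]
time_s: 6.08
eef_pos: [0.5437, -0.1096, 0.0525]
eef_rot: [0.704, -0.703, -0.07, 0.07]
wrist_force: [-5.7, -1.8, 10.4]
opening: -0.001
t 6.0833 p [ 0.5437 -0.1096  0.0525] along 0.0901 right 0.0002 open -0.001
to pad top, tool cm [-0.04 -0.51 -9.01] turn [-0.001  0.003  0.001]
F [-5.67 -1.79 10.35] along -0.65 q [-0.41  0.36  1.78  0.    1.   -0.61]
```

```bash
python3 -m jog '[[[0,0.14,0.6],[0,0,0],0],[[0,0.14,0.6],[0,0,0],0],[[0,0.14,0.6],[0,0,0],0],[[0,0.14,0.6],[0,0,0],0],[[0,0.14,0.6],[0,0,0],0],[[0,0.14,0.6],[0,0,0],0]]'; python3 e.py; python3 -m jog '[[[0,0.14,0.6],[0,0,0],0],[[0,0.14,0.6],[0,0,0],0],[[0,0.14,0.6],[0,0,0],0],[[0,0.14,0.5],[0,0,0],0],[[0,0.14,0.4],[0,0,0],0],[[0,0.14,0.3],[0,0,0],0]]'; python3 e.py
```

```text
time_s: 6.58
eef_pos: [0.5376, -0.0786, 0.0525]
eef_rot: [-0.7, 0.707, 0.071, -0.07]
wrist_force: [-5.0, -1.8, 12.2]
opening: -0.003
t 6.5833 p [ 0.5376 -0.0786  0.0525] along 0.1217 right 0.0002 open -0.003
to pad top, tool cm [ -0.07  -0.39 -12.17] turn [0.009 0.004 0.001]
F [-4.99 -1.81 12.22] along -0.81 q [-0.36  0.34  1.81 -0.01  0.98 -0.55]
time_s: 7.08
eef_pos: [0.5323, -0.0525, 0.0525]
eef_rot: [-0.697, 0.71, 0.072, -0.071]
wrist_force: [-6.3, -2.0, 11.9]
opening: 0.001
t 7.0833 p [ 0.5323 -0.0525  0.0525] along 0.1483 right 0.0002 open 0.001
to pad top, tool cm [ -0.11  -0.23 -14.84] turn [ 0.018  0.006 -0.001]
F [-6.33 -1.97 11.93] along -0.7 q [-0.31  0.33  1.83 -0.02  0.97 -0.5 ]
```

```bash
python3 -m jog '[[[0,0.14,0.3],[0.004,-0.001,0],0],[[0,0.14,0.3],[0.004,-0.001,0],0],[[0,0.14,0.3],[0.004,-0.001,0],0],[[0,0.14,0.3],[0.004,-0.001,0],0],[[0,0.14,0.3],[0.004,-0.001,0],0]]'; python3 e.py; python3 - <<'E'
from h import *
a=shot("side","pics/s4.png")["frame"];b=shot("top","pics/t4.png")["frame"]
f=lambda i,x0,y0:cv2.resize(i[y0:y0+200,x0:x0+130,::-1],None,fx=3,fy=3,interpolation=cv2.INTER_CUBIC)
cv2.imwrite("pics/c4.png",np.hstack([f(a,250,180),f(b,240,180)]))
E
```

```text
time_s: 7.5
eef_pos: [0.5301, -0.0407, 0.0525]
eef_rot: [-0.702, 0.705, 0.074, -0.074]
wrist_force: [-6.1, -1.2, 12.5]
opening: -0.001
t 7.5 p [ 0.5301 -0.0407  0.0525] along 0.1603 right 0.0003 open -0.001
to pad top, tool cm [ -0.25  -0.43 -16.03] turn [ 0.005  0.014 -0.001]
F [-6.09 -1.22 12.48] along -0.01 q [-0.3   0.32  1.84 -0.01  0.98 -0.5 ]
```

View pics/c4.png

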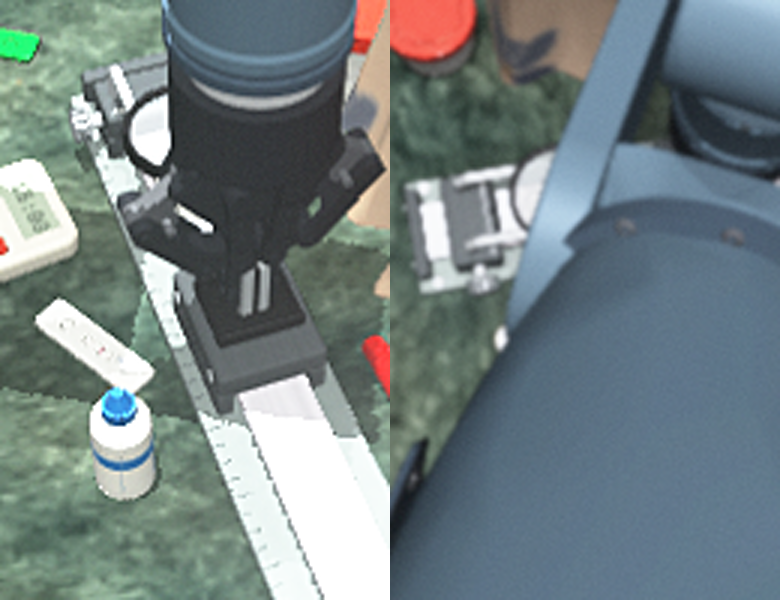

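The side crop shows the pad under the fingertips at about (250,290) and the gripper short of the ring. The ring and saddle haven't moved. I'll take the last ~14 mm slowly and watch the force.

```bash
python3 -m jog '[[[0,0.14,0.2],[0.002,0.003,0],0],[[0,0.14,0.2],[0.002,0.003,0],0],[[0,0.14,0.2],[0.002,0.003,0],0]]'|sed -n '1,2p;4p';python3 -m jog '[[[0,0.14,0.2],[0.002,0.003,0],0],[[0,0.14,0.2],[0.002,0.003,0],0]]'|sed -n '1,2p;4p'; python3 e.py
```

```text
time_s: 7.85
eef_pos: [0.5293, -0.0366, 0.0525]
wrist_force: [-5.8, -1.2, 11.4]
time_s: 8.02
eef_pos: [0.5288, -0.034, 0.0525]
wrist_force: [-6.1, -2.1, 11.9]
t 8.0167 p [ 0.5288 -0.034   0.0525] along 0.1672 right 0.0003 open 0.003
to pad top, tool cm [ -0.04  -0.5  -16.72] turn [ 0.     0.    -0.003]
F [-6.08 -2.12 11.85] along -0.9 q [-0.29  0.32  1.84 -0.    0.98 -0.48]
```

```bash
for i in 1; do python3 -m jog '[[[0,0.14,0.2],[0,0,0],0],[[0,0.14,0.2],[0,0,0],0],[[0,0.14,0.2],[0,0,0],0]]'|sed -n '1,2p;4p'; done; python3 -m jog '[[[0,0.14,0.2],[0,0,0],0],[[0,0.14,0.2],[0,0,0],0]]'|sed -n '1,2p;4p'; python3 e.py
```

```text
time_s: 8.27
eef_pos: [0.5281, -0.0302, 0.0525]
wrist_force: [-5.7, -1.7, 11.9]
time_s: 8.43
eef_pos: [0.5275, -0.0276, 0.0525]
wrist_force: [-5.5, -1.8, 13.7]
t 8.4333 p [ 0.5275 -0.0276  0.0525] along 0.1737 right 0.0003 open 0.001
to pad top, tool cm [ -0.07  -0.38 -17.37] turn [ 0.007  0.002 -0.004]
F [-5.5  -1.81 13.68] along -0.71 q [-0.27  0.32  1.85 -0.01  0.98 -0.46]
```

```bash
python3 -m jog '[[[0,0.14,0.15],[0.002,0,0],0],[[0,0.14,0.15],[0.002,0,0],0]]'|sed -n '1,2p;4p'; python3 -m jog '[[[0,0.14,0.15],[0.002,0,0],0],[[0,0.14,0.15],[0.002,0,0],0]]'|sed -n '1,2p;4p'; python3 e.py
```

```text
time_s: 8.6
eef_pos: [0.5272, -0.0258, 0.0524]
wrist_force: [-6.1, -1.8, 12.9]
time_s: 8.77
eef_pos: [0.5271, -0.0251, 0.0525]
wrist_force: [-5.1, -6.3, 10.3]
t 8.7667 p [ 0.5271 -0.0251  0.0525] along 0.1762 right 0.0003 open 0.001
to pad top, tool cm [ -0.12  -0.39 -17.62] turn [ 0.006  0.005 -0.005]
F [-5.08 -6.29 10.27] along -5.19 q [-0.27  0.32  1.85 -0.01  0.98 -0.46]
```

Force along the rail rises to 5 N at 176 mm, against about 174.5 mm expected, which suggests the stop. One more nudge to confirm.

```bash
python3 -m jog '[[[0,0.14,0.15],[0.002,0,0],0],[[0,0.14,0.15],[0.002,0,0],0],[[0,0.14,0.1],[0,0,0],0]]'|sed -n '1,2p;4p'; python3 e.py
```

```text
time_s: 9.02
eef_pos: [0.5272, -0.0252, 0.0525]
wrist_force: [-5.7, -2.2, 13.4]
t 9.0167 p [ 0.5272 -0.0252  0.0525] along 0.176 right 0.0004 open -0.002
to pad top, tool cm [ -0.15  -0.34 -17.61] turn [ 0.009  0.006 -0.005]
F [-5.72 -2.21 13.37] along -1.05 q [-0.27  0.32  1.85 -0.01  0.98 -0.46]
```

Position holds at 176 mm, so the nose is on the stop. Lifting straight up with a slight forward bias while the brake sets.

```bash
python3 -m jog '[[[0,0,0.08],[0,0,0],0],[[0,-0.15,0.05],[0,0,0],0],[[0,-0.3,0.03],[0,0,0],0],[[0,-0.4,0],[0,0,0],0],[[0,-0.8,0],[0,0,0],0],[[0,-1.5,0],[0,0,0],0],[[0,-2.5,0],[0,0,0],0],[[0,-3.5,0],[0,0,0],0],[[0,-3.5,0],[0,0,0],0],[[0,-3,0],[0,0,0],0],[[0,-1,0],[0,0,0],0],[[0,0,0],[0,0,0],0]]'; python3 e.py
python3 -m jog '[[[3,0,-3],[0,0,0],0],[[0,0,-4],[0,0,0],0],[[0,0,-4],[0,0,0],0],[[-3,0,-4],[0,0,0],0],[[-4,0,-3],[0,0,0],0],[[-4,0,-3],[0,0,0],0],[[-4,0,-2],[0,0,0],0],[[0,0,0],[0,0,0],0]]' >/dev/null; python3 e.py
```

```text
time_s: 10.02
eef_pos: [0.5263, -0.0222, 0.2304]
eef_rot: [-0.7, 0.707, 0.069, -0.073]
wrist_force: [0.3, -0.1, 0.0]
opening: 0.001
t 10.0167 p [ 0.5263 -0.0222  0.2304] along 0.1792 right 0.0001 open 0.001
to pad top, tool cm [-1.000e-02  1.748e+01 -1.774e+01] turn [ 0.01   0.006 -0.007]
F [ 0.26 -0.14  0.04] along -0.19 q [-0.26  0.08  1.72 -0.01  1.34 -0.46]
t 10.6833 p [ 0.4658 -0.2511  0.2202] along -0.0336 right -0.1038 open 0.003
to pad top, tool cm [10.72 16.08  3.18] turn [-0.001  0.015 -0.018]
F [ 0.17  0.22 -0.27] along 0.18 q [-0.71  0.1   1.72 -0.01  1.33 -0.92]
```

```bash
python3 -m jog '[[[-2,-2,-4],[0,0,0],0],[[-3,-2,-4],[0,0,0],0],[[-3,0,-4],[0,0,0],0],[[-2,0,-4],[0,0,0],0],[[0,0,0],[0,0,0],0],[[0,0,0],[0,0,0],0]]'; python3 - <<'E'
from h import *
T=shot("top","pics/t5.png");S=shot("side","pics/s5.png")
u=np.array([-np.sin(.1955),np.cos(.1955)]);pad=np.array([.561,-.198])
for n,c in(("top",T),("side",S)):
    P=cloud(c); X=P[...,:2]-pad; a=X@u; r=X@[u[1],-u[0]]; z=P[...,2]
    m=(abs(a-.176)<.026)&(abs(r)<.026)&(z>.05)&(z<.066)&(c["frame"].max(2)<90)
    q=P[m]; rc=cv2.minAreaRect((q[:,:2]*1000).astype(np.float32)); print(n,m.sum(),"pad z",np.median(q[:,2]).round(4),rc,"along",((np.array(rc[0])/1000-pad)@u).round(4))
    m=(abs(a-.26)<.037)&(abs(r)<.04)&(z>.064)&(z<.085)&(c["frame"].max(2)<90)
    if m.sum()>5: print(" ring",cv2.minEnclosingCircle((P[m][:,:2]*1000).astype(np.float32)))
f=lambda i,x0,y0:cv2.resize(i[y0:y0+150,x0:x0+100,::-1],None,fx=4,fy=4,interpolation=cv2.INTER_CUBIC)
cv2.imwrite("pics/c5.png",np.hstack([f(S["frame"],265,190),f(T["frame"],245,200)]))
E
```

```text
time_s: 11.18
eef_pos: [0.4056, -0.4045, 0.2446]
eef_rot: [0.708, -0.699, -0.064, 0.083]
wrist_force: [0.3, -0.3, -0.6]
opening: -0.001
top 489 pad z 0.0572 ((527.0220947265625, -25.088626861572266), (45.60667037963867, 39.04426956176758), 10.995895385742188) along 0.1762
 ring ((510.6541748046875, 58.4276123046875), 31.196630477905273)
side 0 pad z nan ((0.0, 0.0), (0.0, 0.0), 0.0) along 0.3032
  return _methods._mean(a, axis=axis, dtype=dtype,
  ret = ret.dtype.type(ret / rcount)
```

View pics/c5.png

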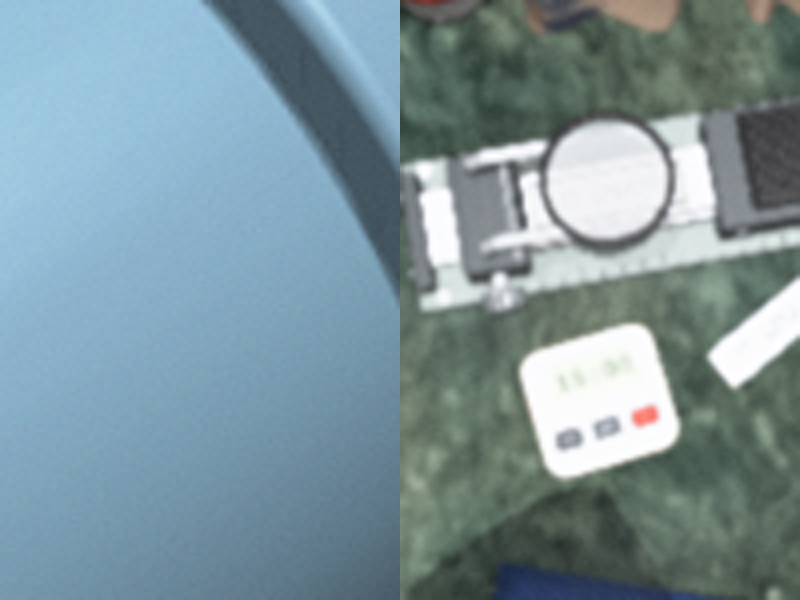

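View pics/s5.png

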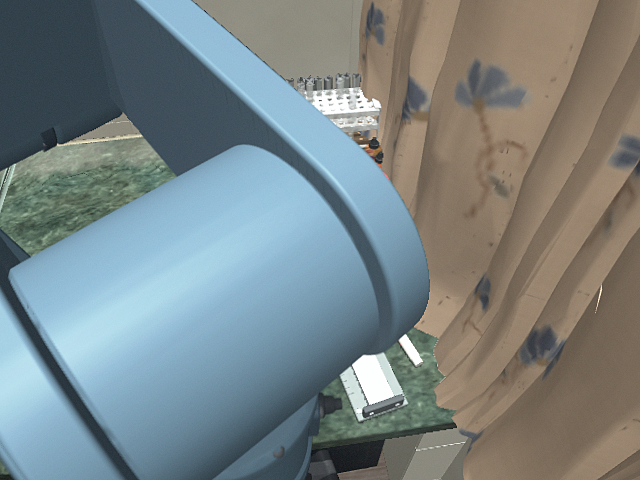

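The top crop shows the tray under the lens, the cassette beneath the ring, and the pad up (z 57.2 mm) at 176.2 mm. The side view is blocked by the arm. Last check: did the saddle or the other objects shift between the top pictures?

```bash
python3 - <<'E'
from h import *
g=lambda f:cv2.cvtColor(cv2.imread(f),cv2.COLOR_BGR2GRAY)
a,b=g("pics/top0.png"),g("pics/t5.png")
for n,(x0,y0,x1,y1) in dict(saddle=(246,236,280,278),timer=(270,278,320,322),used=(318,262,360,300),bottle=(368,262,396,288),marker=(345,185,420,215),green=(200,280,235,325)).items():
    r=cv2.matchTemplate(b[y0-4:y1+4,x0-4:x1+4],a[y0:y1,x0:x1],cv2.TM_CCOEFF_NORMED);_,v,_,l=cv2.minMaxLoc(r)
    s,_=cv2.phaseCorrelate(a[y0:y1,x0:x1].astype(np.float32),b[y0:y1,x0:x1].astype(np.float32));print(n,"px shift",np.subtract(l,4),np.round(s,2),round(v,3))
print(ctrl.get_obs()["time_s"],ctrl.hand_in())
E
```

```text
saddle px shift [0 0] [0.03 0.45] 0.998
timer px shift [0 0] [-0.02  0.53] 0.999
used px shift [0 0] [0.56 0.04] 1.0
bottle px shift [0 0] [0.11 0.56] 0.998
marker px shift [0 0] [ 0.61 -0.11] 0.972
green px shift [0 0] [0.04 0.54] 0.999
the job is handed in; nothing more can be done
11.2833 None
```

I pressed the pad about 5 mm down with closed fingertips and kept it pressed while pushing the carriage along the rail until the tray met the stop. I then lifted straight up, moved the arm clear and handed in at 11.3 s.

**Stop reached:** the carriage stopped at 176 mm, against about 174.5 mm measured beforehand. The force along the rail rose to about 5 N there, and the carriage did not move under another nudge.

**After release:** the top picture shows the pad back up at 57.2 mm. The carriage was still at 176.2 mm with the tray and cassette under the lens.

**Nothing else moved:** the saddle, timer, loose white cassette, bottle, marker and green look-alike show no whole-pixel shift between the first and last top pictures. A second sub-pixel estimate gave about 0.5 px for every one of them, probably an artefact of the method because untouched objects show it too. A raw comparison of the lens position put it about 2 mm off, but the first top view of the ring was too sparse to use, so I relied on the saddle result.

**Not checked:** the arm blocked the side camera at the end, so the nose touching the stop was judged from force and position only, not seen directly.

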